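# Load the blue dye jar into the guarded jar mixer

## Task

Lift the clear guard of the small white jar mixer all the way open by its red handle, stand the blue dye jar upright in the round nest under it, then lower the guard fully closed again. Leave the jar and the handle released.

Things in the scene. Friction and masses are not known exactly. Their poses are not given: they have to be found in the camera images.
- jar_blue_mid (a point): the sample jar with the BLUE body and white screw cap, loose, upright on the bench: 38 mm across, 34 mm tall, about 0.06 kg; the point is its centre, 17 mm above its underside, z up along the jar. The yellow and the green jar near it are smaller and not wanted.
- nest (a point): floor centre of the round nest on the fixed white jar mixer (205 mm along x, 146 along y; place and yaw vary), 47 mm above the bench. The jar stands here inside a ring 60 mm in inner, 68 mm in outer diameter, its rim 5 mm above this floor: keep fingertips higher. z up, +x towards the hinge, -x towards the handle side. The guard's hinge line runs along y, 90 mm out in +x and 3 mm up.
- guard_handle (a point): middle of the red round bar on the clear, yellow-edged guard: 14 mm thick, 100 mm long along y (the hinge direction), on two legs at its ends, free round its middle. Closed, it lies 195 mm from the hinge line towards the nest frame's -x and 100 mm above it, 40 mm over the guard's top; it swings on a 219 mm radius and turns freely between fingers that pinch across it from above.
- guard (a joint): angle of the guard, rad: 0 closed on the deck; grows as the handle goes up and over to the hinge side; stop at 1.8. Stiff hinge (about 3 N at the handle), stays where left. From about 1.6 the nest is free from above. The closed guard is a box reaching 165 mm from the hinge line, 130 mm wide, its top 63 mm above the nest floor.

How it is judged:
By the outcome, as a careful person would: the job done as asked, in the order asked, and still so for the second after the job is handed in, with the robot touching nothing.
It also fails if it takes over 69 s, if anything falls off the work surface, if the arm or the gripper's body presses on something with over 40 N, if the wrist force passes 120 N, or if a joint passes its speed limit or range.

## Robot

A 6-joint arm with a two-finger parallel gripper is mounted at the origin on the work surface; the furniture and walls round the work are solid. World frame = base frame: x ahead of the robot, y to its left, z up, the work surface at z = 0. Lengths are in m, angles in degrees, forces in N, time in s.
With the tool pointing down it reaches from about 0.375 to 0.9 m from the base axis. Payload 3.1 kg.
Tool frame: the origin (TCP) lies at the very end of the fingers, on their centre line; the grasp point (between the pads) lies 19 mm behind it; z points along the fingers, y is the line along which they close (so a half turn about z gives the same grasp; the last joint's range is limited). The gripper opens to 87 mm and grips with 3 to 60 N. Pads are 19 mm wide; open, the fingers measure 117 mm over their backs; the gripper's body (75 mm by 190 mm) begins 51 mm behind the grasp point.
Start: joints at [-10.227, 30.224, 82.088, -0, 67.689, -10.227], TCP at [0.625, 0, 0.223] pointing down, gripper open.
Joint ranges: [-176.69, 176.69], [-43.24, 126.21], [12.49, 139.97], [-82, 262], [0, 151.66], [-163.58, 163.58]. Speed limits (degrees/s): [159.86, 159.86, 180, 180, 180, 180].

## Interface

Orientations are given as a 3x3 rotation matrix whose columns are the frame's x, y, z axes.
In Python, from rig import * gives the robot as it stands.
- The arm moves only by the tool jog_arm, never from a script. Its arguments are lists of equal length, an entry for each row: "delta_pos": the shift along the world's x, y, z in cm, a list of three; "turn": the turn about the world's z in degrees; "grip": the closure, from 0 (fully open) to 1 (shut). In form: {"delta_pos": [[x, y, z], ...], "turn": [turn, ...], "grip": [grip, ...]}. A call has 1 to 12 rows; each row is the pose to reach, as a shift and turn from the pose commanded when the call began; what a row does not reach only later rows make up. A row lasts 1/8 s, in which the tool goes at most 62.5 mm and 10.7 degrees, less where a joint would pass 70% of its speed; a pose out of reach is approached as far as the arm can. A call with a gripper value outside its range is refused whole. The fingers move at their own pace and stop on an object; the grip force is fixed at half the most. Time passes only in rows, so rows that repeat a pose let the fingers close. It gives the time, the measured TCP pose, the force, the opening and the grip force at its end, in the units of the state.
- read_state(): the state, without advancing time (a new reading comes with each control period).
- capture(name): name is "scene" or "side" or "wrist"; returns a dict with "color" (384x512x3 uint8, blue, green, red), "fovy" (degrees; the focal length in pixels is half the picture's height over the tangent of half this angle, whatever the lens; pixels are square), "cx", "cy" (the principal point, pixels), "k1" (the pictures are not rectified: a ray, as slopes to the right and down, at radius r is drawn at 1 + k1 r^2 times it, then the intrinsics apply), "camera_from_world" (4x4, takes a point from world to camera coordinates). Camera axes: x right, y up, looking along -z (the intrinsics and any distortion apply to the point x, -y, -z); pixel columns grow to the right and rows downward; lengths in m; the calibration is good to about 2 mm. A picture is of the moment at which its call begins. There is no depth.
- hand_in(): hands the job in; it is judged then, once.
The state is a dict: "time_s": time; "joint_positions": joint angles; "qvel": joint speeds; "tau": joint torques, N m; "position": TCP position; "tcp_rot": TCP orientation; "force": force on the tool from outside, world axes, zero at the start; "moment": the same for the moment, N m; "opening": opening from 0.0 (shut) to 1.0 (fully open); "grasp_force": force on a finger pad.
Only numpy, scipy, OpenCV 4.12 (cv2) and the standard library are available. Lean on these libraries where they do the work, as an engineer would, in place of code of your own. Each camera call takes 0.05 s, during which the arm holds its last target. There are 200 camera calls.

## Working session

There is one attempt and no reset: what is moved stays moved. The work goes in short steps, Python scripts to look and compute and a tool call to move; the robot and the scene stay as the last step left them, time stands still between calls to the robot, and variables do not carry over. Pictures are saved under pics/ and viewed, at most 10 in all, crops included, and the job is handed in when it is done.

Besides the shell and the picture viewer there is one more tool, called after "Call:" as name(argument=value, ...) on one line, values as JSON. jog_arm: Moves the arm, as the interface text tells. Its arguments: {"type":"object","properties":{"delta_pos":{"type":"array"},"turn":{"type":"array"},"grip":{"type":"array"}},"required":["delta_pos","turn","grip"]}

```bash
mkdir -p pics; cat > h.py <<'E'
from rig import *
import numpy as np, cv2
from scipy.optimize import least_squares
def grab(n,f):
    c=capture(n); cv2.imwrite('pics/%s.png'%f,c['color']); np.save('pics/%s.npy'%f,{k:v for k,v in c.items()},allow_pickle=True); return c
def load(f): return np.load('pics/%s.npy'%f,allow_pickle=True).item()
def proj(c,P):
    T=np.array(c['camera_from_world']); p=np.atleast_2d(P)@T[:3,:3].T+T[:3,3]
    s=np.c_[p[:,0]/-p[:,2],-p[:,1]/-p[:,2]]; s=s*(1+c['k1']*(s**2).sum(1,keepdims=True))
    f=c['color'].shape[0]/2/np.tan(np.radians(c['fovy'])/2)
    return s*f+[c['cx'],c['cy']]
def tri(obs,x0=(.6,0,.05)):
    r=least_squares(lambda x:np.concatenate([(proj(load(f),x)[0]-uv) for f,uv in obs]),x0); return r.x,r.fun
E
python3 - <<'E'
from h import *
a=grab('scene','s0')['color'];b=grab('side','d0')['color'];c=grab('wrist','w0')['color']
cv2.imwrite('pics/all.png',cv2.resize(np.vstack([np.hstack([a,b]),np.hstack([c,c*0])]),(800,600)))
for n in('s0','d0','w0'):
    c=load(n);T=np.array(c['camera_from_world']);print(n,c['fovy'],c['k1'],-T[:3,:3].T@T[:3,3])
E
```

```text
s0 51.84388190124306 -0.021129280435992985 [ 0.07420053 -0.61428509  0.48889425]
d0 48.764278622267824 -0.07885232279013682 [ 0.11845685 -0.70170595  0.46014091]
w0 59.630479748887076 -0.07070474408203425 [0.62530037 0.07162342 0.38296543]
```

View pics/all.png

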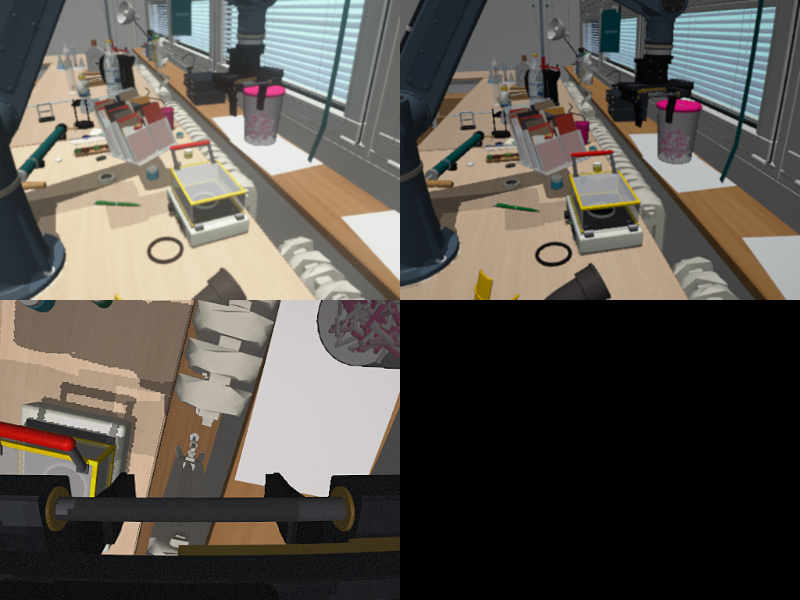

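The overview shows the mixer at about s0 (270,250) and d0 (260,250), with the blue jar behind it at about (195,220). I'll enlarge both.

```bash
python3 - <<'E'
from h import *
for n,(x,y) in {'s0':(170,165),'d0':(180,175)}.items():
    i=load(n)['color'][y:y+150,x:x+160]; cv2.imwrite('pics/%sc.png'%n,cv2.resize(i,(640,600),interpolation=cv2.INTER_CUBIC))
a=[cv2.imread('pics/%sc.png'%n) for n in('s0','d0')]
E
```

```text
(no output)
```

View pics/s0c.png

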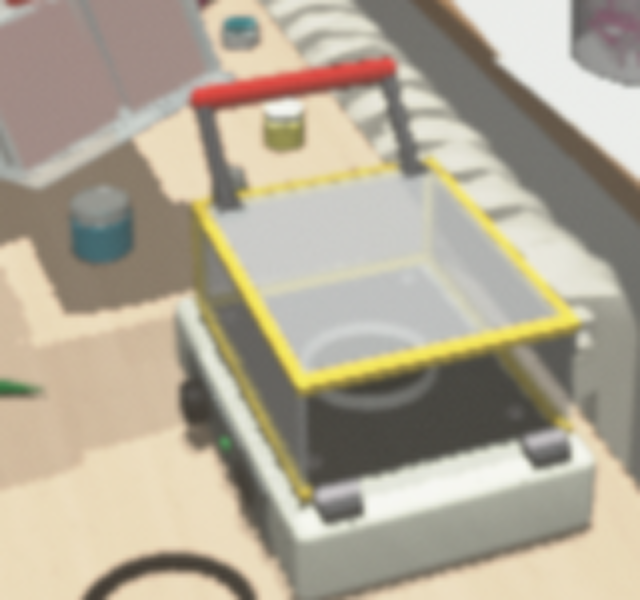

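View pics/d0c.png

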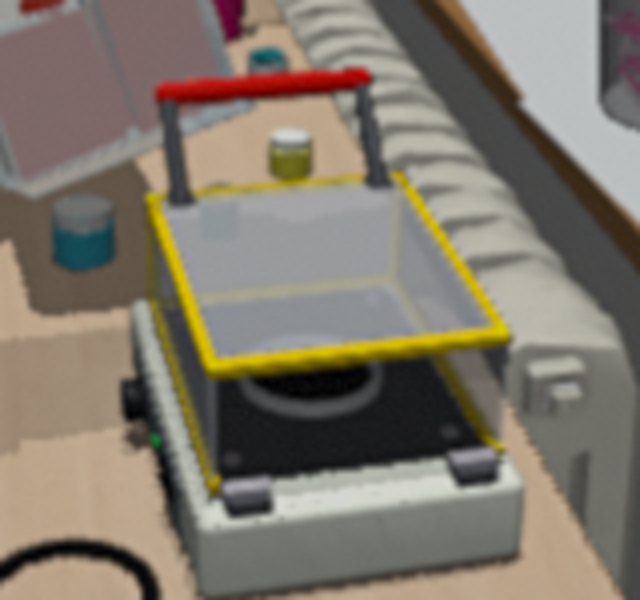

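In both crops the red handle runs between s0c (197,97)–(390,68) and d0c (162,92)–(367,77), and the guard's top corners are clear. The blue jar with the shaded cap is at s0c (101,225) and d0c (84,232).

```bash
python3 - <<'E'
from h import *
O={'s0':(170,165),'d0':(180,175)}
def ob(s,d): return [(n,np.array(O[n])+np.array(p)/4-.375) for n,p in(('s0',s),('d0',d))]
L={'hL':((199,97),(164,92)),'hR':((390,68),(366,77)),'fL':((200,205),(152,200)),'fR':((430,163),(402,178)),'nL':((303,384),(213,366)),'nR':((577,322),(505,338)),
'ring':((370,366),(312,380)),'jtop':((101,200),(84,207)),'jbot':((102,248),(84,257))}
for k,v in L.items():
    x,r=tri(ob(*v)); print(k,x.round(4),r.round(1))
M={'hL':(-.105,.05,.103),'hR':(-.105,-.05,.103),'fL':(-.075,.065,.063),'fR':(-.075,-.065,.063),'ring':(0,0,.005)}
def res(p):
    c,s=np.cos(p[3]),np.sin(p[3]);o=[]
    for k,m in M.items():
        w=p[:3]+[c*m[0]-s*m[1],s*m[0]+c*m[1],m[2]]
        for f,uv in ob(*L[k]): o+=list(proj(load(f),w)[0]-uv)
    return np.array(o)
for y0 in(-1.57,0,1.57,3.1):
    q=least_squares(res,[.5,-.1,.05,y0],x_scale=[.1,.1,.1,1]); print(q.cost,q.x.round(4),np.degrees(q.x[3]))
    if q.cost<200: print(q.fun.reshape(-1,2,2).round(1).tolist())
def rj(p):
    return np.concatenate([(proj(load(f),[p[0],p[1],z])[0]-uv) for k,z in(('jtop',.034),('jbot',0)) for f,uv in ob(*L[k])])
q=least_squares(rj,[.5,.1]);print('jar',q.x,q.fun.round(1))
E
```

```text
hL [0.412  0.0503 0.1519] [-0.2  0.3  0.2 -0.3]
hR [0.5157 0.027  0.1512] [-0.1  0.1  0.1 -0.1]
fL [0.3905 0.0142 0.1111] [-0.3  0.5  0.3 -0.5]
fR [0.5254 0.003  0.1013] [-0.1  0.1  0.1 -0.1]
nL [ 0.3563 -0.1397  0.1058] [-0.1  0.2  0.1 -0.2]
nR [ 0.4804 -0.1689  0.1052] [-0.5  0.9  0.6 -0.8]
ring [ 0.4443 -0.0573  0.0337] [-0.4  0.6  0.4 -0.6]
jtop [0.4175 0.2037 0.0222] [-0.2  0.3  0.2 -0.3]
jbot [ 0.4177  0.2092 -0.0147] [-0.1  0.2  0.2 -0.2]
1946.194185036524 [0.4775 0.0105 0.0706 0.8307] 47.59369544738031
1946.1941858761006 [0.4775 0.0105 0.0706 0.8307] 47.593343584296086
1946.19418407119 [0.4775 0.0105 0.0706 0.8307] 47.59840842375703
1946.1941855622701 [0.4775 0.0105 0.0706 0.8308] 47.59910952557654
jar [0.40866439 0.18246886] [-0.1  0.4 -0.5 -0.7  0.7  0.6  0.  -0.5]
```

```bash
cat > fit.py <<'E'
from h import *
O={'s0':(170,165),'d0':(180,175)}
def ob(s,d): return [(n,np.array(O[n])+np.array(p)/4-.375) for n,p in(('s0',s),('d0',d))]
L={'hL':((199,97),(164,92)),'hR':((390,68),(366,77)),'fL':((200,205),(152,200)),'fR':((430,163),(402,178)),
'ring':((370,366),(312,380))}
M={'hL':(-.105,-.05,.103),'hR':(-.105,.05,.103),'fL':(-.075,-.065,.063),'fR':(-.075,.065,.063),'ring':(0,0,.005)}
def tf(p,m):
    c,s=np.cos(p[3]),np.sin(p[3]); return p[:3]+np.array([c*m[0]-s*m[1],s*m[0]+c*m[1],m[2]])
def res(p): return np.concatenate([proj(load(f),tf(p,m))[0]-uv for k,m in M.items() for f,uv in ob(*L[k])])
q=least_squares(res,[.45,-.06,.05,-1.7],x_scale=[.1,.1,.1,1]);p=q.x
E
python3 - <<'E'
from fit import *
print(q.cost,p.round(4),np.degrees(p[3]));print(q.fun.reshape(-1,2,2).round(1).tolist())
print('handle',tf(p,(-.105,0,.103)),'hinge',tf(p,(.09,0,.003)))
print(read_state()['tcp_rot'])
c=load('w0');print(proj(c,[tf(p,m) for m in list(M.values())]+[[.409,.182,.017]]).round(0).tolist())
E
```

```text
21.660761832631362 [ 0.4264 -0.0883  0.0568 -1.8059] -103.46936783218251
[[[1.2, 2.1], [0.2, 0.8]], [[0.3, 2.0], [-1.1, 0.9]], [[-1.4, 0.8], [-1.8, -0.9]], [[2.4, 0.4], [0.5, -0.9]], [[0.8, -1.1], [-0.6, -3.9]]]
handle [0.45088499 0.01382474 0.15984867] hinge [ 0.40546452 -0.17581171  0.05984867]
[[ 1.74929224e-05  9.99998480e-01 -1.74355675e-03]
 [ 9.99999955e-01 -1.69683980e-05  3.00850190e-04]
 [ 3.00820147e-04 -1.74356193e-03 -9.99998435e-01]]
[[-50.0, 170.0], [80.0, 201.0], [-27.0, 190.0], [117.0, 224.0], [72.0, 255.0], [46.0, -7.0]]
```

Call:
jog_arm(delta_pos=[[-5,2,5],[-10,4,8],[-17.5,6,8],[-17.5,6,8],[-17.5,6,8],[-17.5,6,8]], turn=[0,0,0,0,0,0], grip=[0,0,0,0,0,0])

```text
time_s: 0.9
position: [0.4513, 0.0597, 0.3027]
tcp_rot: [[0.0, 1.0, 0.002], [1.0, -0.0, -0.0], [-0.0, 0.002, -1.0]]
force: [0.7, 0.9, 0.1]
opening: 0.995
grasp_force: 0.0
```

```bash
python3 - <<'E'
from h import *
s=read_state();print(s['time_s'],s['position'],s['qvel'])
c=grab('wrist','w1')['color'];cv2.imwrite('pics/w1b.png',cv2.resize(c,(800,600),interpolation=cv2.INTER_CUBIC))
E
```

```text
0.9 [0.45133988 0.05970741 0.30273917] [-0.33525996  1.053606   -0.68929737  0.02432639  0.10941046 -0.05959032]
```

View pics/w1b.png

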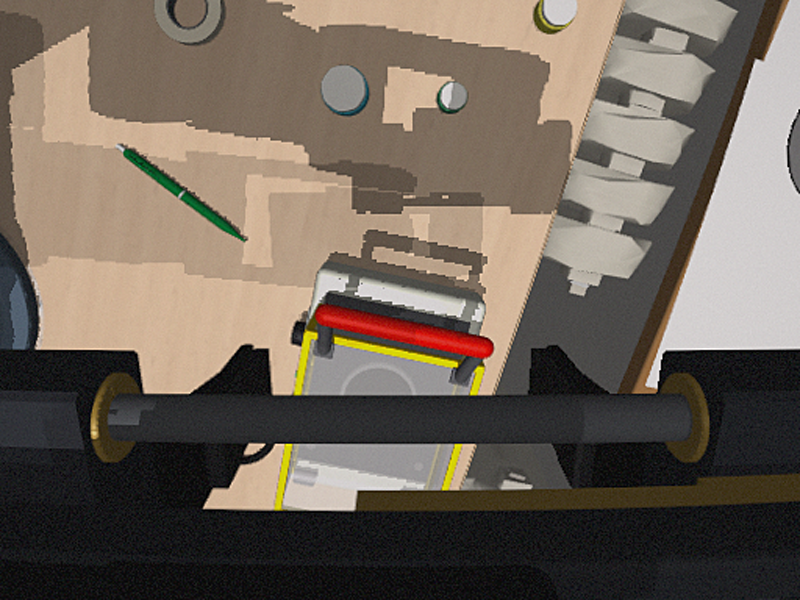

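In w1b (800 px wide) the handle runs (316,316)–(493,348) and the guard's front corners are at (306,336) and (483,366). The blue jar's cap is at (344,88), with the small green jar at (452,96), clear of it. I'll do a joint fit with the wrist view included.

```bash
cat > fit2.py <<'E'
from fit import *
W={'hL':(316,316),'hR':(493,348),'fL':(306,336),'fR':(483,366),'ring':(379,394)}
S=1/1.5625
def obs(k): return ob(*L[k])+[('w1',np.array(W[k])*S-.2)]
def res2(p): return np.concatenate([proj(load(f),tf(p,m))[0]-uv for k,m in M.items() for f,uv in obs(k)])
q=least_squares(res2,[.45,-.06,.05,-1.7],x_scale=[.1,.1,.1,1],loss='soft_l1');p=q.x
E
python3 - <<'E'
from fit2 import *
for k in W: x,r=tri(obs(k));print(k,x.round(4),r.round(1))
print(q.cost,p.round(4),np.degrees(p[3]));print(q.fun.reshape(-1,3,2).round(1).tolist())
def resz(v): return res2(np.array([v[0],v[1],.047,v[2]]))
z=least_squares(resz,[.45,-.06,-1.7],loss='soft_l1');print('z fixed',z.cost,z.x.round(4),z.fun.reshape(-1,3,2).round(1).tolist())
print('handle',tf(p,(-.105,0,.103)),'hinge',tf(p,(.09,0,.003)))
J=ob((101,200),(84,207))+[('w1',np.array((344,88))*S-.2)]
print('jar top',tri(J))
print(tri(ob((102,248),(84,257))+[('w1',np.array((347,96))*S-.2)]))
E
```

```text
hL [0.4023 0.0356 0.1592] [-1.1  0.6 -1.7 -0.6  1.3  0.5]
hR [0.51   0.0148 0.1571] [ 1.   0.   0.5 -0.5 -0.6 -0.4]
fL [0.3865 0.0073 0.115 ] [-0.5  0.6 -0.3 -0.6  0.4  0.2]
fR [ 0.5127 -0.0165  0.1123] [ 0.6  0.4 -0.5 -0.4  0.  -0. ]
ring [ 0.435  -0.0717  0.0444] [-0.2  1.  -0.5 -0.9  0.5  0.2]
35.673620338753615 [ 0.434  -0.0781  0.0519 -1.7771] -101.82061783245221
[[[1.0, 2.2], [0.5, 1.2], [6.4, -0.2]], [[-1.1, 1.7], [-1.8, 0.9], [-6.6, -0.8]], [[-1.1, 0.5], [-0.9, -0.7], [-0.3, -1.0]], [[1.1, -0.4], [-0.0, -1.4], [0.6, 2.1]], [[1.1, -2.6], [0.6, -4.9], [-0.5, 8.6]]]
z fixed 44.46678701035072 [ 0.4343 -0.0786 -1.7736] [[[1.2, 4.5], [0.6, 3.6], [6.9, -1.1]], [[-1.0, 3.8], [-1.8, 3.2], [-7.5, -2.3]], [[-0.8, 2.8], [-0.7, 1.7], [0.5, -1.9]], [[1.2, 1.7], [0.0, 0.9], [-0.0, 0.6]], [[1.4, -0.4], [0.8, -2.6], [-0.1, 7.3]]]
handle [0.45555352 0.02465346 0.15488032] hinge [ 0.4156081  -0.16621132  0.05488032]
jar top (array([0.40921099, 0.18219121, 0.03358226]), array([ 0.13652644,  0.56070355, -0.2666087 , -0.55769652,  0.09130571,
        0.01143349]))
(array([0.40780685, 0.17983232, 0.00144758]), array([ 0.80052683,  0.58601165,  0.0504193 , -0.50797999, -0.37845681,
       -0.19345353]))
```

Call:
jog_arm(delta_pos=[[0.6,-3.5,0],[0.6,-3.5,-1],[0.6,-3.5,-2],[0.6,-3.5,-4],[0.6,-3.5,-6],[0.6,-3.5,-8],[0.6,-3.5,-8],[0.6,-3.5,-8],[0.6,-3.5,-10],[0.6,-3.5,-13],[0.6,-3.5,-16.5],[0.6,-3.5,-16.5]], turn=[10,20,30,40,50,60,70,79,79,79,79,79], grip=[0,0,0,0,0,0,0,0,0,0,0,0])

```text
time_s: 2.45
position: [0.4552, 0.0248, 0.1351]
tcp_rot: [[-0.981, 0.192, -0.006], [0.192, 0.981, 0.001], [0.006, -0.0, -1.0]]
force: [0.3, 0.1, 0.1]
opening: 1.001
grasp_force: 0.0
```

```bash
python3 - <<'E'
from fit2 import *
s=read_state();print(s['time_s'],s['position'],s['force'],s['joint_positions'])
a=grab('scene','s2')['color'][150:300,170:330];b=grab('side','d2')['color'][150:300,170:330]
cv2.imwrite('pics/v2.png',np.hstack([cv2.resize(a,(400,375)),cv2.resize(b,(400,375))]))
E
```

```text
2.45 [0.45518006 0.02482244 0.13513635] [0.2924097  0.1265297  0.05457879] [-1.09703372e+01  2.59048852e+01  1.10550741e+02 -2.71942557e-03
  4.38989487e+01 -8.99266052e+01]
```

View pics/v2.png

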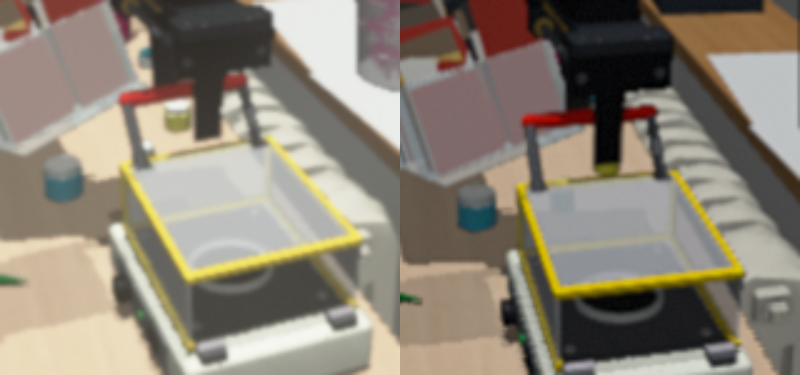

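The front finger is on the guard side of the bar and the bar lies between the fingers, so I'll close.

Call:
jog_arm(delta_pos=[[0,0,0],[0,0,0],[0,0,0],[0,0,0],[0,0,0],[0,0,0],[0,0,0],[0,0,0]], turn=[0,0,0,0,0,0,0,0], grip=[0.3,0.6,0.75,0.9,1,1,1,1])

```text
time_s: 3.55
position: [0.456, 0.025, 0.1375]
tcp_rot: [[-0.982, 0.191, -0.0], [0.191, 0.982, -0.0], [0.0, -0.0, -1.0]]
force: [-0.6, 1.1, -0.6]
opening: 0.173
grasp_force: 0.0
```

```bash
python3 - <<'E'
import numpy as np
y=np.radians(-100.8)
for t in list(range(5,105,5))+[102]:
    a=np.pi-np.arctan2(.1,.195)-np.radians(t);dx=21.914*np.cos(a)+19.5
    print(t,np.round([dx*np.cos(y),dx*np.sin(y),21.914*np.sin(a)-10],1).tolist())
E
```

```text
5 [-0.2, -0.9, 1.7]
10 [-0.4, -2.0, 3.2]
15 [-0.6, -3.2, 4.7]
20 [-0.9, -4.5, 6.1]
25 [-1.1, -5.9, 7.3]
30 [-1.4, -7.5, 8.4]
35 [-1.7, -9.1, 9.4]
40 [-2.1, -10.8, 10.2]
45 [-2.4, -12.6, 10.9]
50 [-2.7, -14.4, 11.4]
55 [-3.1, -16.2, 11.7]
60 [-3.4, -18.1, 11.9]
65 [-3.8, -20.0, 11.9]
70 [-4.2, -21.8, 11.7]
75 [-4.5, -23.7, 11.4]
80 [-4.9, -25.5, 10.9]
85 [-5.2, -27.3, 10.3]
90 [-5.5, -29.0, 9.5]
95 [-5.8, -30.6, 8.6]
100 [-6.1, -32.2, 7.5]
102 [-6.2, -32.7, 7.0]
```

Call:
jog_arm(delta_pos=[[0,0,0],[0,0,0],[0,0,0]], turn=[0,0,0], grip=[1,1,1])

```text
time_s: 3.92
position: [0.4559, 0.0249, 0.1375]
tcp_rot: [[-0.982, 0.191, -0.0], [0.191, 0.982, -0.0], [0.0, -0.0, -1.0]]
force: [0.3, -1.5, -0.8]
opening: 0.15
grasp_force: 29.9
```

Call:
jog_arm(delta_pos=[[-0.1,-0.4,0.8],[-0.2,-0.9,1.7],[-0.3,-1.4,2.4],[-0.4,-2.0,3.2],[-0.6,-3.2,4.7],[-0.9,-4.5,6.1],[-1.1,-5.9,7.3],[-1.4,-7.5,8.4],[-1.4,-7.5,8.4]], turn=[0,0,0,0,0,0,0,0,0], grip=[1,1,1,1,1,1,1,1,1])

```text
time_s: 5.05
position: [0.4391, -0.0509, 0.2216]
tcp_rot: [[-0.982, 0.191, -0.006], [0.191, 0.982, -0.0], [0.006, -0.001, -1.0]]
force: [-4.1, -5.1, -8.3]
opening: 0.15
grasp_force: 30.0
```

Call:
jog_arm(delta_pos=[[-0.3,-1.6,1.0],[-0.7,-3.3,1.8],[-1.0,-5.1,2.5],[-1.3,-6.9,3.0],[-1.7,-8.7,3.3],[-2.0,-10.6,3.5],[-2.4,-12.5,3.5],[-2.8,-14.3,3.3],[-2.8,-14.3,3.3]], turn=[0,0,0,0,0,0,0,0,0], grip=[1,1,1,1,1,1,1,1,1])

```text
time_s: 6.18
position: [0.4089, -0.1917, 0.2548]
tcp_rot: [[-0.982, 0.191, -0.01], [0.191, 0.982, 0.006], [0.011, 0.003, -1.0]]
force: [-11.3, 1.4, -0.8]
opening: 0.147
grasp_force: 29.9
```

Call:
jog_arm(delta_pos=[[-0.8,-1.9,-0.3],[-1.2,-3.7,-0.8],[-1.5,-5.5,-1.4],[-1.9,-7.2,-2.2],[-2.2,-8.8,-3.1],[-2.2,-8.8,-3.1]], turn=[-0.5,-1,-1.5,-2,-2,-2], grip=[1,1,1,1,1,1])

```text
time_s: 6.92
position: [0.389, -0.2805, 0.2234]
tcp_rot: [[-0.974, 0.225, -0.006], [0.225, 0.974, 0.004], [0.007, 0.003, -1.0]]
force: [-6.9, 1.9, -3.4]
opening: 0.149
grasp_force: 30.0
```

```bash
python3 - <<'E'
from rig import *
s=read_state();print(s['time_s'],s['position'],s['force'],s['moment'],s['joint_positions'])
E
```

```text
6.925 [ 0.38896788 -0.28051033  0.22337914] [-6.93804674  1.86952212 -3.36309145] [0.64187867 1.11880164 0.05809127] [-4.91177334e+01  1.91810029e+01  1.02063986e+02 -1.12360338e-01
  5.91731662e+01 -1.26077116e+02]
```

Call:
jog_arm(delta_pos=[[-0.5,-0.8,-0.5],[-0.7,-1.6,-1.1],[-0.8,-2.2,-1.6],[-0.9,-2.6,-2.0],[-0.9,-2.6,-2.0],[-0.9,-2.6,-2.0]], turn=[0,0,0,0,0,0], grip=[1,1,1,1,1,1])

```text
time_s: 7.68
position: [0.3844, -0.3009, 0.2078]
tcp_rot: [[-0.974, 0.227, 0.005], [0.227, 0.974, 0.012], [-0.002, 0.013, -1.0]]
force: [2.0, 21.4, 25.4]
opening: 0.149
grasp_force: 30.0
```

```bash
python3 - <<'E'
from h import *
a=grab('scene','s3')['color'][120:330,150:400];b=grab('side','d3')['color'][120:330,150:400]
cv2.imwrite('pics/v3.png',np.vstack([np.hstack([cv2.resize(a,(400,336)),cv2.resize(b,(400,336))])]))
E
```

```text
(no output)
```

View pics/v3.png

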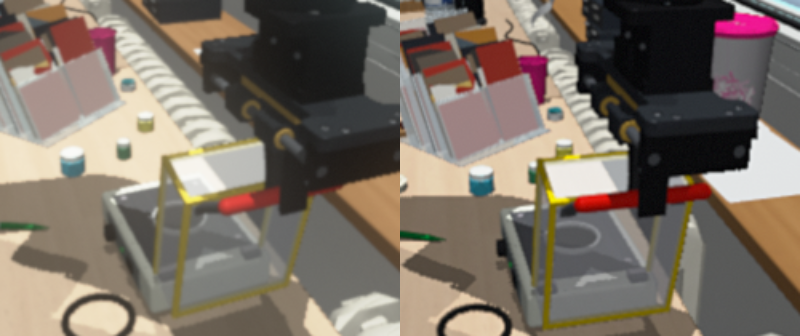

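The guard is wide open against its stop (about 33 N at the handle), and the jar is undisturbed. I'll ease off, release and rise.

Call:
jog_arm(delta_pos=[[0.1,0.5,0.4],[0.1,0.5,0.4],[0.1,0.5,0.4],[0.1,0.5,0.4],[0.1,0.5,0.4],[0.1,0.5,2],[0.1,0.5,5],[0.1,0.5,9]], turn=[0,0,0,0,0,0,0,0], grip=[1,1,0.65,0.65,0.65,0.65,0.65,0.65])

```text
time_s: 8.78
position: [0.3838, -0.3023, 0.2942]
tcp_rot: [[-0.974, 0.225, -0.0], [0.225, 0.974, 0.0], [0.001, 0.0, -1.0]]
force: [0.2, 0.2, 0.0]
opening: 0.343
grasp_force: 0.0
```

```bash
python3 - <<'E'
from h import *
s=read_state();print(s['time_s'],s['position'],s['force'],s['joint_positions'])
a=grab('scene','s4')['color'][120:330,150:400];b=grab('side','d4')['color'][120:330,150:400]
cv2.imwrite('pics/v4.png',np.vstack([np.hstack([cv2.resize(a,(400,336)),cv2.resize(b,(400,336))])]))
E
```

```text
8.775 [ 0.38381098 -0.30232711  0.2942389 ] [0.1868916  0.21274141 0.03921347] [-5.13556211e+01  1.46381319e+01  9.57502898e+01 -5.61928547e-03
  6.96478092e+01 -1.28335619e+02]
```

View pics/v4.png

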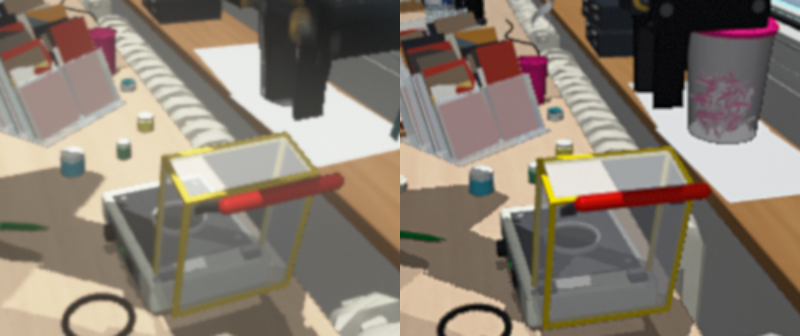

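Call:
jog_arm(delta_pos=[[1,4,1],[3,10,1],[4,16,1],[5,22,1],[5,28,1],[5,34,1],[4,40,1],[3,45,0],[2.5,48.3,-3],[2.5,48.3,-9],[2.5,48.3,-14],[2.5,48.3,-19]], turn=[-10,-20,-30,-40,-50,-60,-70,-80,-89.4,-89.4,-89.4,-89.4], grip=[0.65,0.65,0.65,0.65,0.5,0.3,0.3,0.3,0.3,0.3,0.3,0.3])

```text
time_s: 10.38
position: [0.4089, 0.1815, 0.1016]
tcp_rot: [[0.213, 0.977, 0.001], [0.977, -0.213, 0.0], [0.0, 0.001, -1.0]]
force: [1.1, -0.3, 1.1]
opening: 0.702
grasp_force: 0.0
```

```bash
python3 - <<'E'
from h import *
s=read_state();print(s['time_s'],s['position'],s['tcp_rot'][:,1] if hasattr(s['tcp_rot'],'shape') else s['tcp_rot'],s['qvel'])
E
```

```text
10.375 [0.40887418 0.18153797 0.10163928] [ 9.76988294e-01 -2.13292057e-01  6.10096636e-04] [ -0.76624375  46.27231672  18.66899374  -0.09463887 -66.32370389
  -0.10625011]
```

Call:
jog_arm(delta_pos=[[0,0,-3],[0,0,-6],[0,0,-8],[0,0,-9.2],[0,0,-9.2],[0,0,-9.2],[0,0,-9.2],[0,0,-9.2],[0,0,-9.2],[0,0,-9.2]], turn=[0,0,0,0,0,0,0,0,0,0], grip=[0.3,0.3,0.3,0.3,0.3,0.5,0.7,1,1,1])

```text
time_s: 11.62
position: [0.4091, 0.1811, 0.0121]
tcp_rot: [[0.215, 0.977, 0.001], [0.977, -0.215, 0.0], [0.0, 0.001, -1.0]]
force: [-1.1, -0.3, 5.6]
opening: 0.419
grasp_force: 30.0
```

Call:
jog_arm(delta_pos=[[0,0,2],[0,0,6],[0,0,11],[0.5,-5,12],[1,-10,12],[1.5,-15,12],[2,-20,12],[2.5,-25.9,11],[2.5,-25.9,8],[2.5,-25.9,8]], turn=[0,0,0,0,0,0,0,0,0,0], grip=[1,1,1,1,1,1,1,1,1,1])

```text
time_s: 12.88
position: [0.4321, -0.078, 0.0901]
tcp_rot: [[0.217, 0.976, -0.005], [0.976, -0.217, 0.002], [0.001, -0.005, -1.0]]
force: [-0.3, -0.2, 0.6]
opening: 0.416
grasp_force: 30.0
```

```bash
python3 - <<'E'
from h import *
s=read_state();print(s['time_s'],s['position'],s['force'])
a=grab('scene','s5');b=grab('side','d5');w=grab('wrist','w5')
for c in(a,b):
    o=c['color']
    t=np.linspace(0,6.28,60)
    for r,z in((.034,.052),):
        P=np.c_[.4335+r*np.cos(t),-.0776+r*np.sin(t),0*t+z]; uv=proj(c,P)
        for u,v in uv: o[int(round(v)),int(round(u))]=(255,0,255)
cv2.imwrite('pics/v5.png',np.hstack([cv2.resize(c['color'][190:315,190:315],(400,400),interpolation=cv2.INTER_CUBIC) for c in (a,b)]))
E
```

```text
12.875 [ 0.43212612 -0.07800301  0.09013991] [-0.31570841 -0.21904125  0.56783668]
```

View pics/v5.png

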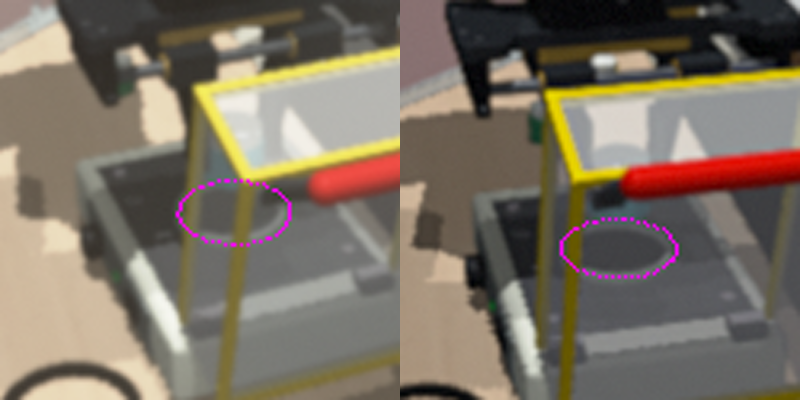

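The predicted ring (magenta) falls on the visible nest ring in both views, so I'll lower and release.

Call:
jog_arm(delta_pos=[[0,0,-1.2],[0,0,-2.2],[0,0,-3.0],[0,0,-3.4],[0,0,-3.4],[0,0,-3.4]], turn=[0,0,0,0,0,0], grip=[1,1,1,1,1,1])

```text
time_s: 13.78
position: [0.4337, -0.0776, 0.0587]
tcp_rot: [[0.214, 0.977, 0.0], [0.977, -0.214, 0.0], [0.0, 0.0, -1.0]]
force: [-2.9, 2.5, 16.3]
opening: 0.418
grasp_force: 30.1
```

Contact at the expected height (upward 16 N). Release and rise.

Call:
jog_arm(delta_pos=[[0,0,0],[0,0,0],[0,0,0],[0,0,0],[0,0,2],[0,0,5],[0,0,10],[0,0,16],[0,2,21],[0,2,24],[0,2,24]], turn=[0,0,0,0,0,0,0,0,0,0,0], grip=[0.5,0.35,0.35,0.35,0.35,0.35,0.35,0.35,0.35,0.5,0.65])

```text
time_s: 15.15
position: [0.4353, -0.0583, 0.2997]
tcp_rot: [[0.214, 0.977, 0.006], [0.977, -0.214, -0.002], [-0.001, 0.006, -1.0]]
force: [0.2, -0.5, -0.3]
opening: 0.505
grasp_force: 0.0
```

```bash
python3 - <<'E'
from h import *
s=read_state();print(s['time_s'],s['position'],s['force'])
b=grab('side','d6')['color'][165:315,190:340];w=grab('wrist','w6')['color']
cv2.imwrite('pics/v6.png',np.hstack([cv2.resize(b,(380,380),interpolation=cv2.INTER_CUBIC),cv2.resize(w,(420,380))]))
E
```

```text
15.15 [ 0.4352887  -0.05828537  0.29971117] [ 0.16781464 -0.4927767  -0.31455664]
```

View pics/v6.png

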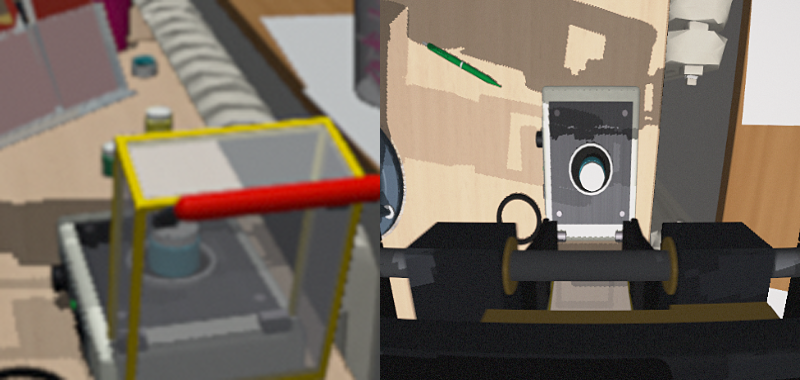

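The jar stands upright inside the ring. Next is back to the handle, at the pose where I released it.

Call:
jog_arm(delta_pos=[[0,-1,1],[-0.5,-3,2],[-1,-7,2],[-2,-11,2],[-3,-15,2],[-4,-19,1],[-4.5,-22,1],[-5,-24.4,0],[-5,-24.4,0],[-5,-24.4,0],[-5,-24.4,0]], turn=[10,20,30,40,50,60,70,80,89.4,89.4,89.4], grip=[0.6,0.6,0.6,0.6,0.6,0.6,0.6,0.6,0.6,0.6,0.6])

```text
time_s: 16.62
position: [0.3836, -0.3014, 0.2964]
tcp_rot: [[-0.974, 0.227, -0.002], [0.227, 0.974, 0.002], [0.002, 0.002, -1.0]]
force: [0.5, -0.2, 0.1]
opening: 0.402
grasp_force: 0.0
```

Call:
jog_arm(delta_pos=[[0,0,-3],[0,0,-6],[0,0,-8],[0,0,-9.2],[0,0,-9.2]], turn=[0,0,0,0,0], grip=[0.6,0.6,0.6,0.6,0.6])

```text
time_s: 17.25
position: [0.3838, -0.3014, 0.205]
tcp_rot: [[-0.974, 0.225, -0.001], [0.225, 0.974, 0.001], [0.001, 0.001, -1.0]]
force: [0.5, -0.0, 0.5]
opening: 0.401
grasp_force: 0.0
```

Call:
jog_arm(delta_pos=[[0,0,0],[0,0,0],[0,0,0],[0,0,0],[0,0,0],[0,0,0]], turn=[0,0,0,0,0,0], grip=[0.8,1,1,1,1,1])

```text
time_s: 18.0
position: [0.3846, -0.3007, 0.2061]
tcp_rot: [[-0.974, 0.226, 0.002], [0.226, 0.974, 0.002], [-0.001, 0.002, -1.0]]
force: [2.6, 5.2, 3.7]
opening: 0.145
grasp_force: 30.0
```

```bash
python3 - <<'E'
import numpy as np
y=np.radians(-102.4)
f=lambda t:np.array([(21.914*np.cos(a:=np.pi-np.arctan2(.1,.195)-np.radians(t)))*np.cos(y),21.914*np.cos(a)*np.sin(y),21.914*np.sin(a)])
for t in range(98,-2,-5): print(t,np.round(f(t)-f(103),1).tolist())
print(0,np.round(f(0)-f(103),1).tolist())
E
```

```text
98 [0.3, 1.5, 1.2]
93 [0.7, 3.1, 2.2]
88 [1.0, 4.7, 3.1]
83 [1.4, 6.4, 3.8]
78 [1.8, 8.2, 4.4]
73 [2.2, 10.0, 4.8]
68 [2.6, 11.9, 5.1]
63 [3.0, 13.7, 5.2]
58 [3.4, 15.6, 5.1]
53 [3.8, 17.5, 4.8]
48 [4.2, 19.3, 4.4]
43 [4.6, 21.1, 3.9]
38 [5.0, 22.8, 3.1]
33 [5.4, 24.5, 2.3]
28 [5.7, 26.0, 1.2]
23 [6.0, 27.5, 0.1]
18 [6.4, 28.9, -1.2]
13 [6.6, 30.2, -2.6]
8 [6.9, 31.3, -4.1]
3 [7.1, 32.3, -5.7]
0 [7.2, 32.8, -6.8]
```

Gripped. Closing along the arc.

Call:
jog_arm(delta_pos=[[0.2,0.8,0.6],[0.3,1.5,1.2],[0.7,3.1,2.2],[1.0,4.7,3.1],[1.4,6.4,3.8],[1.8,8.2,4.4],[2.2,10.0,4.8],[2.6,11.9,5.1],[3.0,13.7,5.2],[3.4,15.6,5.1],[3.4,15.6,5.1]], turn=[0,0,0,0,0,0,0,0,0,0,0], grip=[1,1,1,1,1,1,1,1,1,1,1])

```text
time_s: 19.38
position: [0.4195, -0.1443, 0.2587]
tcp_rot: [[-0.975, 0.223, 0.005], [0.223, 0.975, -0.0], [-0.005, 0.001, -1.0]]
force: [2.4, 0.6, 8.1]
opening: 0.15
grasp_force: 30.0
```

Call:
jog_arm(delta_pos=[[0.4,1.9,-0.3],[0.8,3.7,-0.7],[1.2,5.5,-1.2],[1.6,7.2,-2.0],[2.0,8.9,-2.8],[2.3,10.4,-3.9],[2.6,11.9,-5.0],[3.0,13.3,-6.3],[3.2,14.6,-7.7],[3.5,15.7,-9.2],[3.5,15.7,-9.2]], turn=[0,0,0,0,0,0,0,0,0,0,0], grip=[1,1,1,1,1,1,1,1,1,1,1])

```text
time_s: 20.75
position: [0.454, 0.0123, 0.163]
tcp_rot: [[-0.974, 0.225, 0.001], [0.225, 0.974, 0.001], [-0.001, 0.001, -1.0]]
force: [5.5, 0.5, -1.4]
opening: 0.148
grasp_force: 30.0
```

Call:
jog_arm(delta_pos=[[0.1,0.5,-0.8],[0.2,0.9,-1.6],[0.3,1.2,-2.3],[0.3,1.3,-2.7],[0.3,1.3,-3.0],[0.3,1.3,-3.0]], turn=[0,0,0,0,0,0], grip=[1,1,1,1,1,1])

```text
time_s: 21.5
position: [0.4576, 0.0279, 0.1351]
tcp_rot: [[-0.973, 0.229, 0.004], [0.229, 0.973, 0.007], [-0.003, 0.008, -1.0]]
force: [6.6, 15.2, 9.9]
opening: 0.149
grasp_force: 30.0
```

Call:
jog_arm(delta_pos=[[0,0.2,-0.3],[0,0.3,-0.5],[0,0.3,-0.5],[0,0.3,-0.5]], turn=[0,0,0,0], grip=[1,1,1,1])

```text
time_s: 22.0
position: [0.458, 0.028, 0.1332]
tcp_rot: [[-0.974, 0.226, 0.006], [0.226, 0.974, 0.001], [-0.006, 0.002, -1.0]]
force: [-0.6, 3.3, 36.8]
opening: 0.152
grasp_force: 30.0
```

Firm stop reached (37 N). Ease off, release and rise clear.

Call:
jog_arm(delta_pos=[[0,0,0.3],[0,0,0.3],[0,0,0.3],[0,0,0.3],[0,0,0.3],[0,0,2],[0,0,6],[0,1,12],[0,3,17],[0,3,17]], turn=[0,0,0,0,0,0,0,0,0,0], grip=[1,0.5,0.4,0.4,0.4,0.4,0.4,0.4,0.4,0.4])

```text
time_s: 23.25
position: [0.4582, 0.0577, 0.3033]
tcp_rot: [[-0.975, 0.223, 0.009], [0.223, 0.975, -0.001], [-0.009, 0.001, -1.0]]
force: [0.4, -0.4, -0.4]
opening: 0.602
grasp_force: 0.0
```

```bash
python3 - <<'E'
from h import *
s=read_state();print(s['time_s'],s['position'],s['force'],s['grasp_force'])
o=load('d0')['color'];c=grab('side','d7');a=grab('scene','s7')['color']
f=lambda i:cv2.resize(i[175:325,180:340],(400,375),interpolation=cv2.INTER_CUBIC)
cv2.imwrite('pics/v7.png',np.hstack([f(o),f(c['color'])]))
E
```

```text
23.25 [0.45817695 0.0576549  0.30330572] [ 0.37443596 -0.44559883 -0.43495793] 0.0
```

View pics/v7.png

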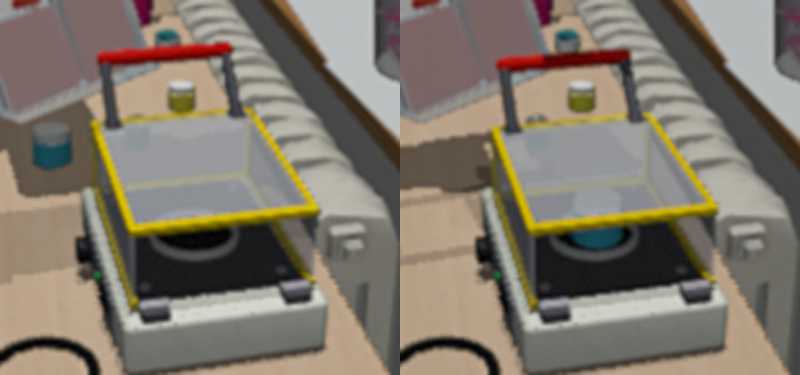

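The guard is seated against its stop, slightly lower than it started. The jar stands in the nest and the gripper is clear, so I'm handing in.

```bash
python3 -c "
from rig import *
print(hand_in())"
```

```text
the job is handed in; nothing more can be done
None
```

I opened the guard to its stop, stood the blue jar upright in the nest, and closed the guard to its stop. The jar and handle are released and the arm is clear; I handed the job in at about 23 s, and no verdict came back.

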